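# Load a keeper plate under the spring clip of the marking nest

### The arm

A 6-joint arm with a two-finger parallel gripper is mounted at the origin on the work surface. World frame = base frame: x ahead of the robot, y to its left, z up, the work surface at z = 0. Lengths are in m, angles in degrees, forces in N, time in s.
With the tool pointing down it reaches from about 0.35 to 0.875 m from the base axis. Payload 4.2 kg.
Tool frame: the origin (TCP) lies midway between the tips of the shut fingers; the grasp point (between the pads) lies 19 mm behind it; y points along the fingers, z is the direction in which the jaws open and shut, and the axes are right-handed (so a half turn about y gives the same grasp; the last joint's range is limited). The gripper opens to 87 mm and grips with 3 to 60 N. Pads are 19 mm wide; open, the fingers measure 117 mm over their backs; the gripper's body (75 mm by 190 mm) begins 51 mm behind the grasp point.
Start: joints at [-53.308, 22.042, 0.453, 0, -68.411, -14.817], TCP at [0.233, -0.58, 0.223] pointing down, gripper open.
Joint ranges: [-179.83, 179.83], [-69.29, 118.12], [-61.27, 80.66], [-181.25, 117.63], [-171.15, -9.14], [-177.46, 177.46]. Speed limits (degrees/s): [159.86, 159.86, 180, 180, 180, 180].

### API

Orientations are given as [roll, pitch, yaw] about the fixed x, y, z axes, in that order (R = Rz(yaw) Ry(pitch) Rx(roll)).
In Python, from workcell import env gives the robot as it stands. The module is installed in compiled form; this text tells all that it offers. Calls block until the motion is done:
- env.goto(position, orientation): joint-space move of the TCP to a pose.
- env.move_straight(position, rotation=None, rate=0.15, force_limit=None): straight line of the TCP; rotation=None keeps the orientation; rate is the mean speed in m/s. With force_limit (N) it stops when the force on the tool has changed by that much, and returns True; else False.
- env.set_joints(angles): joint-space move.
- env.gripper_to(opening, grasp_force=None): opening from 0.0 (shut) to 1.0 (fully open); grasp_force is the grip in N (None keeps the last); returns when the fingers have stopped.
- env.dwell(seconds).
- env.inverse_kinematics(position, orientation): joint angles nearest the present ones, or None.
- env.read_state(): the state.
- env.grab_frame(name): name is "scene" or "top"; returns a dict with "image" (400x640x3 uint8, blue, green, red), "fx", "fy", "cx", "cy" (pixels), "position" and "orientation" of the camera in the world. Camera axes: x right, y up, looking along -z (the intrinsics and any distortion apply to the point x, -y, -z); pixel columns grow to the right and rows downward; lengths in m; the calibration is good to about 2 mm. A picture is of the moment at which its call begins. There is no depth.
A pose or a line that the arm cannot do raises env.Unreachable and nothing moves.
- env.close_job(): hands the job in, once; it reports no verdict.
Trained networks look in a picture, given as the dict that the camera call returned (one of the last four; its "shot" number tells which), for a name from the list of things; names that differ only in an ending like _2 or _b are one class to them, and where a whole thing is asked for, a point or a joint stands for the part that bears it (a point fixed in the world has none). Each returns a list of dicts, best first, with "score" (0 to 1); they miss things now and then, are a little off and sometimes report something else, mostly with a low value. They report only what shows in the picture. A call takes as long as a camera call. They do not tell look-alikes from the thing itself.
- env.search_frame(picture, thing): "xyz" ([x, y, z] in m, in world coordinates, good to about 4 mm: the middle of the surface that is visible of it).
- env.trace(picture, thing): "mask" (400x640 bool, what is visible of it).
The state is a dict: "clock": time; "joint_positions": joint angles; "qvel": joint speeds; "joint_torque": joint torques, N m; "position": TCP position; "tool_rot": TCP orientation; "force": force on the tool from outside, world axes, zero at the start; "wrist_torque": the same for the moment, N m; "opening": opening from 0.0 (shut) to 1.0 (fully open).
Only numpy, scipy, OpenCV 4.12 (cv2) and the standard library are available. Lean on these libraries where they do the work, as an engineer would, in place of code of your own. Each camera call takes 0.05 s, during which the arm holds its last target.

### The job

Get the steel keeper plate ready for marking: lift the spring clip of the marking nest until it stays up by itself, slide the plate flat between the guide rails and fully home against the end stop, then lower the clip slowly onto the plate, keeping hold of it until it rests there so that it does not snap shut. Leave the gear, the mallet and the bearing where they are.

Things in the scene. Friction and masses are not known exactly. Their poses are not given: they have to be found in the camera images.
- plate: Keeper plate: plain flat steel bar 140 x 40 x 10 mm, 0.3 to 0.6 kg, with two 13 mm bolt holes 45 mm either side of the middle. It lies flat on the bench. Origin: centre of its underside; x along its length, y across, z up. Either end may go in first.
- nest: Marking nest fixed to the bench. Origin: on the bench under the middle of its bed; x runs from the open loading end (robot side) to the end stop, z up. Grey base plate x -60 to +108 mm, 110 wide, 12 thick; on it a steel bed x -45 to +45, 60 wide, top at z = 30. End stop: face at x = +45, 9 high. Behind it two hinge cheeks (x 52 to 76, up to z = 54) carry the spring clip; behind them a sprung strut.
- nest_seat (a point): Point on the bed where the plate's origin lies when it is fully home (nest x = -25, y = 0, z = 30 mm), the plate's length along nest x. The plate then sticks out 50 mm over the bed's open end, where it can be held by its long edges: below it is free space down to the base plate (18 mm) or bench.
- clip_hinge (a point): Middle of the spring clip's hinge axis: nest frame x = +62, y = 0, z = 46 mm. Axes as the nest's; the hinge turns about y.
- clip (a joint): Angle of the spring clip, rad: 0 = fully down with nothing under it, about 0.08 = down on a keeper plate, 0.96 = fully up at its stop. An over-centre spring pulls it down below about 0.67 and holds it up above that. Shut, it takes about 6 N at the grip bar to lift. Let go part way down it snaps shut.
- clip_bar (a point): Middle of the clip's grip bar: the curled end of its 24 mm wide steel strip, a round bar 14 mm thick and 34 mm long along nest y; take it by its two ends from above (34 mm). It swings about the hinge at radius 76.7 mm: nest x = -12, z = 66 mm at clip angle 0 (74 mm before and 20 mm above the hinge), x = +36, z = 118 mm fully up.
- clip_shoe: The black nylon shoe under the clip that presses on the plate: a round bar 12 mm in diameter and 24 mm long along y. Origin: its middle, 52 mm from the hinge towards the open end and 4 mm below it at clip angle 0.
- gear: Steel spur gear lying flat, 113 mm in diameter, 24 mm thick, hub 34 mm high, 1.5 kg. Not part of the job. Origin: centre of its underside.
- mallet: Soft-faced mallet lying on the bench: head 100 mm long and 46 mm in diameter, wooden handle 230 mm long. Not part of the job. Origin: on the bench under its head; the handle points along its -x, the head lies along y.
- bearing: Steel bearing ring lying flat, 80 mm outside, 44 mm inside, 20 mm high. Not part of the job. Origin: centre of its underside.
- nest_mouth (a point): Middle of the bed's open end, on its top edge (nest x = -45, z = 30 mm). From here the guide rails on the bed, 6 mm high, funnel in from 58 mm apart to 44 mm at nest x = -15 and run on to the stop.
Mind the look-alikes: they are no part of the job. What is shaped like the nest but yellow is not meant.

How it is judged:
By the outcome, as a careful person would: the job done as asked, in the order asked, and still so for the second after the job is handed in, with the robot touching nothing.
It also fails if it takes over 67 s, if anything falls off the work surface, if the arm or the gripper's body presses on something with over 40 N, if the wrist force passes 120 N, or if a joint passes its speed limit or range.

## Working session

There is one attempt and no reset: what is moved stays moved. The work goes in short steps, each a Python script; the robot and the scene stay as the last script left them, time stands still between calls to the robot, and variables do not carry over. Pictures are saved under pics/ and viewed, and the job is handed in when it is done.

```bash
ls; mkdir -p pics; python3 - <<'E'
from workcell import env
import cv2
for n in ("scene","top"):
    f=env.grab_frame(n); cv2.imwrite(f"pics/a_{n}.png",f["image"])
    print(n,{k:v for k,v in f.items() if k!="image"})
    for t in ("plate","nest","clip_bar","clip_shoe"):
        print(t,[(round(d["score"],2),[round(x,4) for x in d["xyz"]]) for d in env.search_frame(f,t)])
s=env.read_state();print(s)
E
```

```text
pics
scene {'fx': 512.3185118862256, 'fy': 512.3185118862256, 'cx': 311.5705667590476, 'cy': 197.05055876193182, 'position': array([ 1.05090695, -0.6356363 ,  0.75487897]), 'orientation': array([50.92539948,  0.30387674, 36.94517356]), 'shot': 1}
plate [(0.64, [0.5307, 0.2345, 0.0101]), (0.31, [0.6707, -0.0033, 0.0158])]
nest [(0.8, [0.6747, 0.0, 0.0164]), (0.73, [0.3766, -0.0319, 0.0188])]
clip_bar [(0.88, [0.6573, 0.0153, 0.0511]), (0.8, [0.3505, -0.0198, 0.0493])]
clip_shoe []
top {'fx': 455.26275103848457, 'fy': 455.26275103848457, 'cx': 320.35818581434523, 'cy': 203.6081021007173, 'position': array([0.41127545, 0.01079874, 1.14808014]), 'orientation': array([  6.16310564,  -0.7687947 , -89.7650021 ]), 'shot': 2}
plate [(0.59, [0.5308, 0.2347, 0.0129])]
nest [(0.82, [0.6566, 0.0133, 0.0133]), (0.61, [0.3553, -0.0132, 0.015])]
clip_bar [(0.91, [0.3628, -0.0119, 0.049]), (0.89, [0.663, 0.0116, 0.048])]
clip_shoe []
{'clock': 0.5, 'joint_positions': array([-5.33091829e+01,  2.20433234e+01,  4.48270839e-01, -2.73783937e-03,
       -6.84114563e+01, -1.48153757e+01]), 'qvel': array([-0.06307982, -0.13154804,  0.20622611, -0.0034622 , -0.05839496,
       -0.0112516 ]), 'joint_torque': array([ 1.77884981e-04, -3.90071905e+01,  1.87449002e+01,  4.22076210e+00,
        1.49722846e-02, -4.64682398e-05]), 'position': array([ 0.23285947, -0.57993587,  0.22249583]), 'tool_rot': array([-8.99930566e+01, -7.96693172e-04,  2.18744338e+01]), 'force': array([-0.19290936, -0.41600535,  0.02287019]), 'wrist_torque': array([-0.00763742,  0.00145547,  0.02153281]), 'opening': 1.0017424925609795}
```

View pics/a_scene.png

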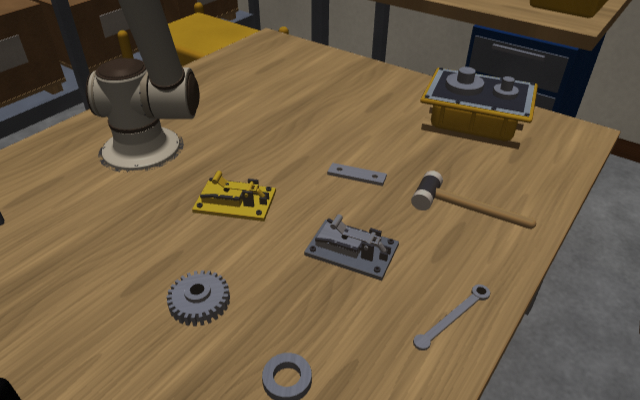

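View pics/a_top.png

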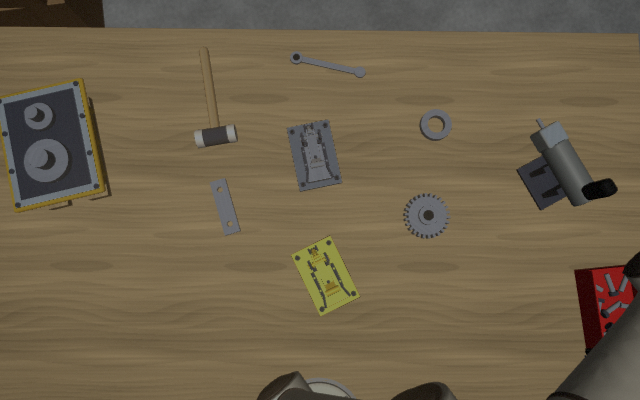

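```bash
cat > h.py <<'E'
from workcell import env
import numpy as np, cv2
from scipy.spatial.transform import Rotation as Ro
from scipy.optimize import minimize
def proj(f,p):
    R=Ro.from_euler('xyz',f["orientation"],degrees=True).as_matrix()
    c=(np.atleast_2d(p)-f["position"])@R
    return np.c_[f["cx"]+f["fx"]*c[:,0]/-c[:,2], f["cy"]-f["fy"]*c[:,1]/-c[:,2]]
def box(x0,x1,y0,y1,z0,z1):
    return np.array([[x,y,z] for x in(x0,x1) for y in(y0,y1) for z in(z0,z1)])
def pose(P,x,y,yaw): 
    c,s=np.cos(yaw),np.sin(yaw); return P@np.array([[c,-s,0],[s,c,0],[0,0,1]]).T+[x,y,0]
def sil(f,boxes,q,S=4):
    m=np.zeros((400*S,640*S),np.uint8)
    for b in boxes:
        u=proj(f,pose(b,*q)); h=cv2.convexHull(((u+.5)*S*16).astype(np.int32)); cv2.fillConvexPoly(m,h,255,shift=4)
    return cv2.resize(m,(640,400),interpolation=cv2.INTER_AREA)/255.
def fit(fs,ms,boxes,q0):
    def cost(q): return sum(np.abs(sil(f,boxes,q)-m).sum()/m.sum() for f,m in zip(fs,ms))
    best=None
    for dy in (0,.15,-.15):
        r=minimize(cost,q0,method='Nelder-Mead',options=dict(initial_simplex=np.array([q0,*(np.array(q0)+np.diag([.006,.006,.1]))])+[0,0,dy],xatol=1e-4,fatol=1e-4,maxiter=150))
        if best is None or r.fun<best.fun:best=r
    return best
NEST=[box(-.06,.108,-.055,.055,0,.012),box(-.045,.052,-.03,.03,.012,.036)]
PLATE=[box(-.07,.07,-.02,.02,0,.01)]
E
python3 - <<'E'
from h import *
fs=[env.grab_frame(n) for n in("scene","top")]
for t,B,q0,pix in(("plate",PLATE,[.5307,.2345,.2],[(357,174),(225,207)]),("nest",NEST,[.66,.01,.15],[(352,247),(315,155)])):
    ms=[]
    for f,p in zip(fs,pix):
        L=env.trace(f,t)
        L.sort(key=lambda d:np.hypot(*(np.argwhere(d["mask"]).mean(0)[::-1]-p)))
        ms.append(L[0]["mask"].astype(float)); print(t,len(L),L[0]["score"],np.argwhere(L[0]["mask"]).mean(0)[::-1])
    for k in ([0,1],[0],[1]):
        r=fit([fs[i] for i in k],[ms[i] for i in k],B,q0); print(t,k,r.x[:2].round(4),np.degrees(r.x[2]).round(2),r.fun)
        if k==[0,1]:
            for f in fs:
                for b in B:
                    u=proj(f,pose(b,*r.x)); cv2.polylines(f["image"],[cv2.convexHull(((u+.5)*16).astype(np.int32))],True,(0,0,255),1,shift=4)
a=cv2.resize(fs[0]["image"][150:290,290:420],None,fx=4,fy=4); b=cv2.resize(fs[1]["image"][105:245,200:350],None,fx=4,fy=4)
cv2.imwrite("pics/b1.png",a);cv2.imwrite("pics/b2.png",b)
E
```

```text
plate 2 0.9 [357.12280702 174.36167341]
plate 1 0.93 [224.86150235 205.91314554]
plate [0, 1] [0.5274 0.2369] 17.98 0.18141002347604188
plate [0] [0.5276 0.2375] 17.72 0.05736815643936387
plate [1] [0.5275 0.2363] 17.91 0.11580594679186228
nest 2 0.58 [352.42897566 248.39105829]
nest 2 0.98 [313.97384025 154.94977328]
nest [0, 1] [0.6364 0.0093] 11.83 0.09742974639885948
nest [0] [0.6361 0.0113] 11.2 0.054700001109668536
nest [1] [0.6368 0.0085] 12.09 0.02821286170554723
```

View pics/b1.png

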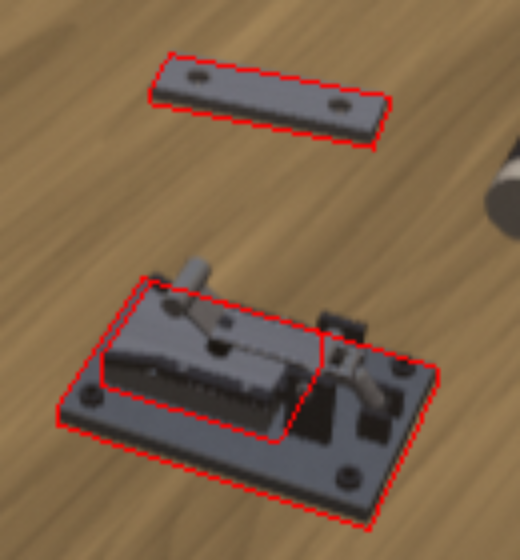

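View pics/b2.png

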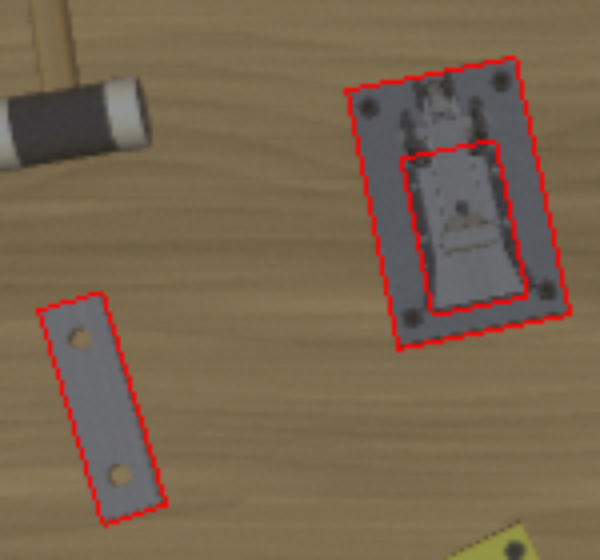

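The plate is at top (225,207) and scene (357,174). There are two nests: grey at top (315,155) and yellow at top (325,275). The grey one fits the description, and the crops confirm its outline. Next I check where the bar projects, then grip and lift it.

```bash
cat >> h.py <<'E'
NX,NY,NYAW=.6366,.0092,np.radians(11.9)
def nest(x,y,z): return pose(np.array([[x,y,z]]),NX,NY,NYAW)[0]
ORI=[-90,0,np.degrees(NYAW)]
def bar(a):
    r=np.hypot(.074,.02); t=np.arctan2(.02,.074)+a
    return np.array([.062-r*np.cos(t),0,.046+r*np.sin(t)])
def tcp_bar(a,dz=0): 
    b=bar(a); return nest(b[0],0,b[2]-.019+dz)
def show(name,crops):
    for n,(u0,v0,u1,v1,s) in crops.items():
        f=env.grab_frame(n); cv2.imwrite(f"pics/{name}_{n}.png",cv2.resize(f["image"][v0:v1,u0:u1],None,fx=s,fy=s,interpolation=cv2.INTER_CUBIC))
def st(*a):
    s=env.read_state(); print(*a,"t",round(s["clock"],2),"p",s["position"].round(4),"F",s["force"].round(1),"M",s["wrist_torque"].round(2),"op",round(s["opening"],3))
    return s
E
python3 - <<'E'
from h import *
f=env.grab_frame("scene")
b=bar(0); print(b)
P=[nest(b[0],y,b[2]) for y in(-.017,.017)]; print(proj(f,P))
env.gripper_to(0.62,20)
env.goto(tcp_bar(0,.09),ORI); st()
env.move_straight(tcp_bar(0,.03),rate=.12,force_limit=8); st()
show("c",{"scene":(250,120,450,270,4),"top":(250,90,400,210,5)})
E
```

```text
[-0.012  0.     0.066]
[[332.69945035 226.86164398]
 [339.28365182 216.61666221]]
t 4.22 p [0.6249 0.0059 0.1371] F [ 0.7 -0.8 -0.8] M [-0.02  0.03  0.03] op 0.621
t 4.87 p [0.6254 0.0065 0.0775] F [1.  0.4 1.3] M [ 0.01 -0.06  0.03] op 0.622
```

View pics/c_scene.png

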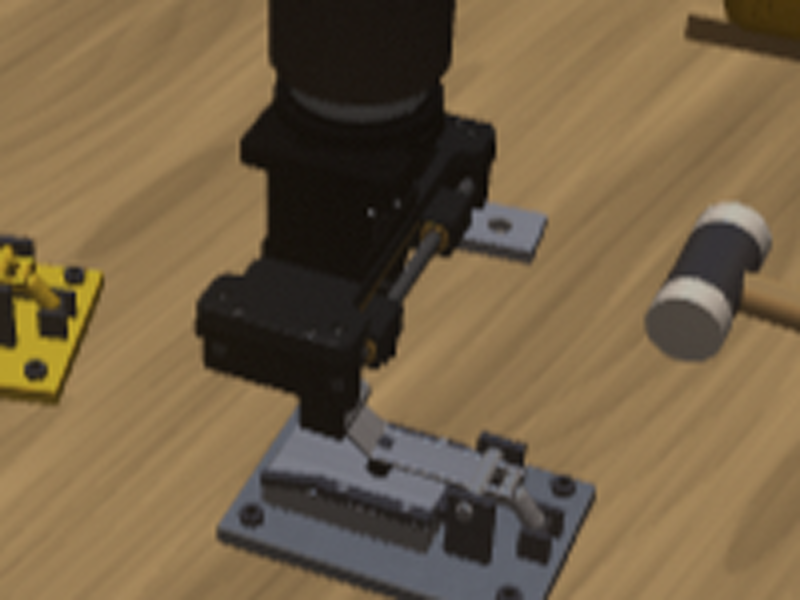

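View pics/c_top.png

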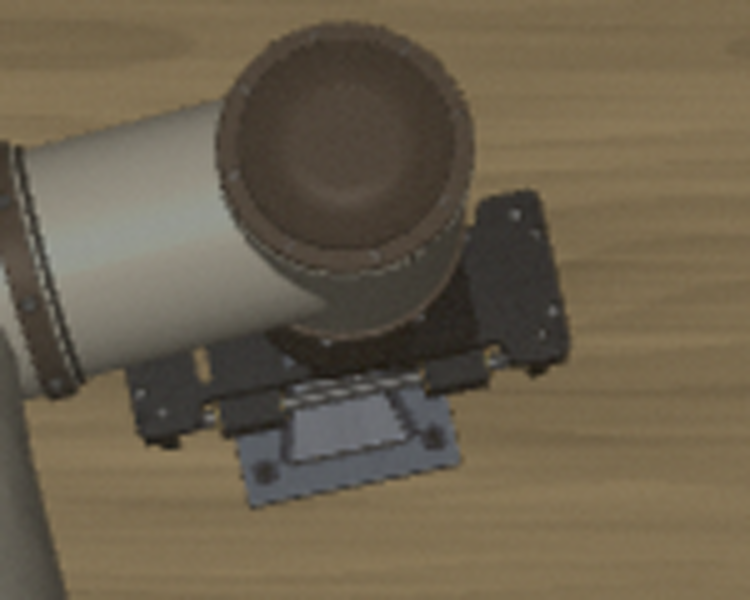

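The crops show the fingers straddling the bar: near finger at scene crop (325,410), strip and clip at (365,430). The gripper's long side lies along nest y. Descending, gripping and lifting.

```bash
python3 - <<'E'
from h import *
print(env.move_straight(tcp_bar(0),rate=.06,force_limit=10)); s0=st("down")
env.gripper_to(0.2,25); s=st("gripped")
for i,a in enumerate(np.linspace(0,.93,12)[1:]):
    env.move_straight(tcp_bar(a),rate=.06); st("%.2f"%a)
show("d",{"scene":(250,120,450,270,4)})
E
```

```text
False
down t 5.62 p [0.625  0.0067 0.0468] F [ 0.3 -0.2 -0.1] M [-0.04 -0.03  0.01] op 0.625
gripped t 6.12 p [0.6249 0.0072 0.0473] F [-0.7  2.   1.4] M [ 0.77  0.26 -0.02] op 0.386
0.08 t 6.38 p [0.6261 0.0074 0.0519] F [ 2.2  2.8 -7.8] M [ 0.85 -0.27 -0.02] op 0.385
0.17 t 6.64 p [0.6285 0.0079 0.0587] F [ 0.1  4.4 -8.7] M [1.23 0.14 0.03] op 0.387
0.25 t 6.9 p [0.6316 0.0085 0.0653] F [-2.1  5.7 -7. ] M [1.39 0.52 0.03] op 0.384
0.34 t 7.16 p [0.6351 0.0093 0.0713] F [-2.   5.2 -5.6] M [1.52 0.82 0.01] op 0.388
0.42 t 7.42 p [0.6392 0.0102 0.077 ] F [-3.   5.4 -4.2] M [ 1.54  0.98 -0.02] op 0.389
0.51 t 7.67 p [0.6438 0.0111 0.0822] F [-2.6  5.2 -3.6] M [ 1.64  1.05 -0.06] op 0.386
0.59 t 7.93 p [0.6489 0.0123 0.0872] F [-3.2  6.4 -2.3] M [ 1.66  0.81 -0.  ] op 0.386
0.68 t 8.19 p [0.6547 0.0135 0.0917] F [-1.7  7.  -1. ] M [1.72 0.62 0.02] op 0.389
0.76 t 8.45 p [0.6608 0.0148 0.0957] F [ 0.2  6.5 -1.8] M [1.77 0.3  0.  ] op 0.393
0.85 t 8.71 p [0.667  0.0162 0.099 ] F [ 0.3  6.3 -3.5] M [ 1.85 -0.08  0.01] op 0.387
0.93 t 8.97 p [0.6725 0.0174 0.1014] F [ 0.2  5.8 -2.6] M [ 1.85 -0.08  0.01] op 0.385
```

View pics/d_scene.png

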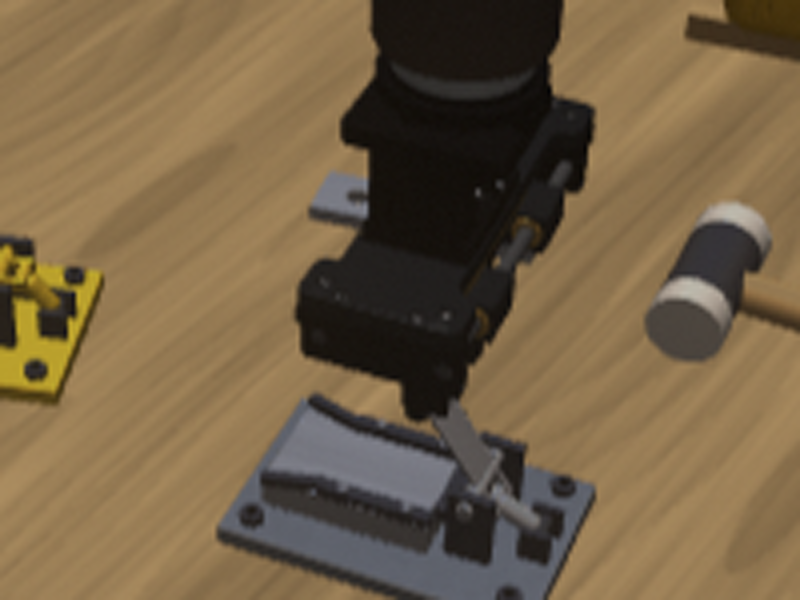

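The clip stands at about 0.93 rad. The gripped bar pushes the tool about 6 N toward +y, so the nest centreline is slightly more to +y than I fitted. Releasing and re-measuring the nest.

```bash
python3 - <<'E'
from h import *
env.gripper_to(0.62,25); st("rel")
env.move_straight(tcp_bar(.93,.06),rate=.15); st()
# go over the plate pickup
env.gripper_to(0.75)
c=np.array([.5275,.2368]);y=np.radians(17.9)
g=c-.040*np.array([np.cos(y),np.sin(y)])
env.goto([*g,.12],[-90,0,17.9]); st()
fs=[env.grab_frame(n) for n in("scene","top")]
for f,n in zip(fs,"ST"):
    L=[d for d in env.trace(f,"nest")]
    for d in L: print(n,d["score"],np.argwhere(d["mask"]).mean(0)[::-1])
cv2.imwrite("pics/e1.png",cv2.resize(fs[0]["image"][130:290,270:430],None,fx=3.5,fy=3.5,interpolation=2))
cv2.imwrite("pics/e2.png",cv2.resize(fs[1]["image"][100:260,190:350],None,fx=3.5,fy=3.5,interpolation=2))
# fit base + nest outline
for f,p in zip(fs,[(352,247),(315,155)]):
    L=env.trace(f,"nest"); L.sort(key=lambda d:np.hypot(*(np.argwhere(d["mask"]).mean(0)[::-1]-p)))
    r=fit([f],[L[0]["mask"].astype(float)],NEST,[.636,.009,.2]); print(r.x[:2],np.degrees(r.x[2]),r.fun)
E
```

```text
rel t 9.7 p [0.6696 0.016  0.0982] F [-0.2 -0.1  0.8] M [ 0.   -0.01  0.01] op 0.617
t 10.25 p [0.6691 0.0163 0.1577] F [ 0.3 -0.6 -0.6] M [-0.02  0.04  0.01] op 0.621
t 11.88 p [0.4904 0.2244 0.1204] F [-0.7  0.3  0. ] M [-0.02 -0.03 -0.06] op 0.751
S 0.84 [234.51861602 199.32681459]
S 0.8 [352.59020279 246.44719515]
T 0.94 [324.97327097 275.09254928]
T 0.59 [313.99821365 154.89853519]
[0.63564433 0.01005631] 12.280063782461779 0.1163106064126994
[0.63716239 0.00812027] 12.33348594150633 0.0364345809778002
```

View pics/e1.png

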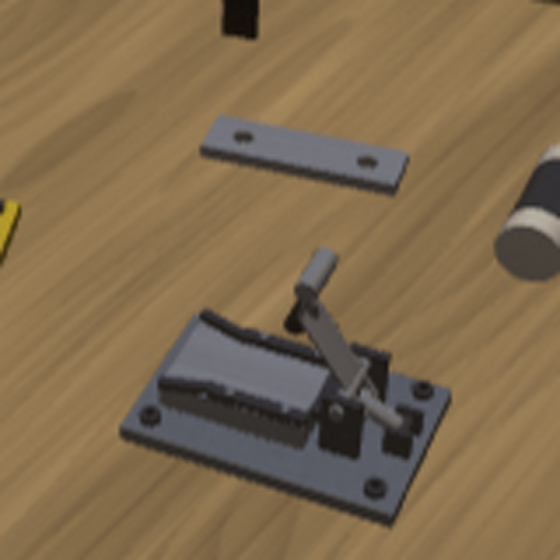

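View pics/e2.png

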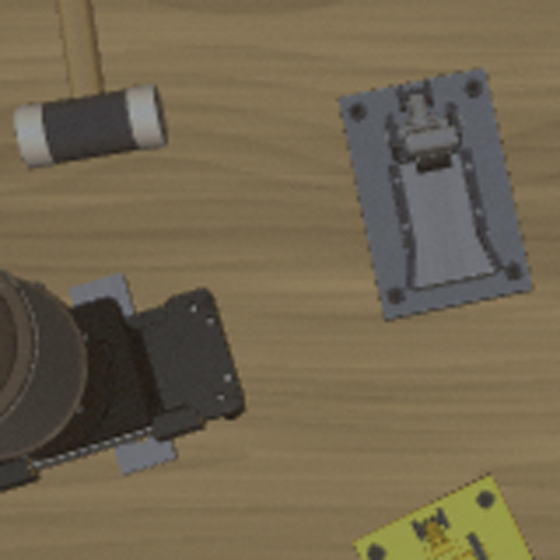

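The clip stays up by itself (bar at e1 crop (315,265)) and the bed is empty. The nest correction is about +1 mm in y. Now I pick up the plate.

```bash
sed -i 's/^NX,NY,NYAW=.*/NX,NY,NYAW=.6364,.0102,np.radians(12.4)/' h.py; python3 - <<'E'
from h import *
c=np.array([.5275,.2368]);y=np.radians(17.9)
g=c-.040*np.array([np.cos(y),np.sin(y)])
print(env.move_straight([*g,.003],rate=.1,force_limit=10)); s=st("down")
env.gripper_to(0.2,60); st("grip")
env.move_straight([*g,.10],rate=.1); st("up")
p=nest(-.135,0,.075); 
env.goto(p,ORI); st()
show("f",{"scene":(230,110,430,260,4),"top":(220,90,370,240,4)})
E
```

```text
False
down t 13.49 p [0.4898 0.2248 0.0036] F [ 0.1 -0.5  0.2] M [-0.04  0.03 -0.01] op 0.75
grip t 14.08 p [0.4895 0.2247 0.0032] F [-1.2  1.3  1.4] M [0.36 0.29 0.01] op 0.45
up t 15.2 p [0.4888 0.2241 0.0992] F [-1.   0.6 -3.1] M [-0.01  0.09  0.01] op 0.445
t 16.17 p [ 0.5053 -0.0181  0.0751] F [-0.  -0.1 -2.3] M [0.01 0.11 0.07] op 0.449
```

View pics/f_scene.png

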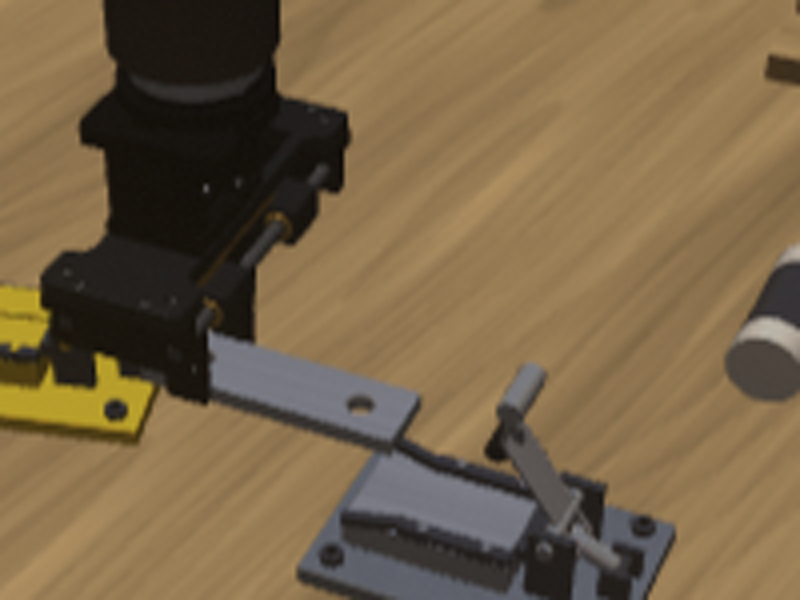

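View pics/f_top.png

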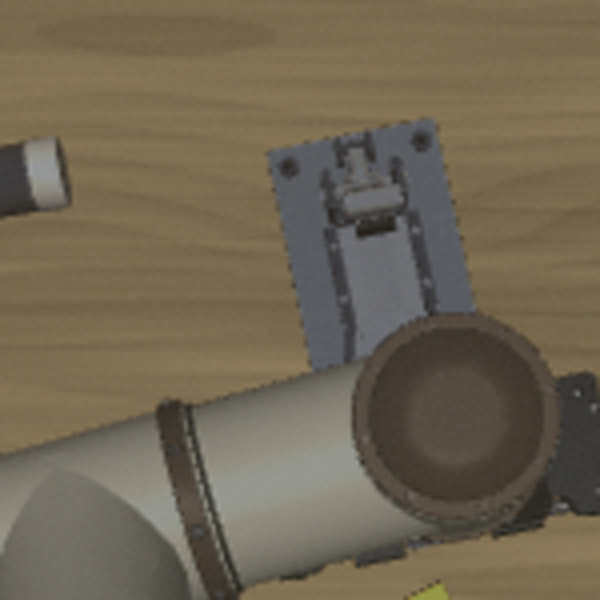

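```bash
python3 - <<'E'
from h import *
f=env.grab_frame("scene")
for z in(.072,.077,.082): print(z,((proj(f,[nest(-.025,s*.02,z) for s in(1,-1)])-[230,110])*4).round(0))
E
```

```text
0.072 [[417. 406.]
 [386. 454.]]
0.077 [[417. 399.]
 [386. 446.]]
0.082 [[417. 391.]
 [386. 439.]]
```

```bash
python3 - <<'E'
from h import *
print(env.move_straight(nest(-.130,0,.0345),rate=.06,force_limit=12)); st("low")
show("g",{"scene":(230,110,430,260,4)})
E
```

```text
False
low t 17.15 p [ 0.5097 -0.0177  0.0346] F [ 0.1 -0.7 -3.1] M [-0.05  0.11  0.  ] op 0.45
```

View pics/g_scene.png

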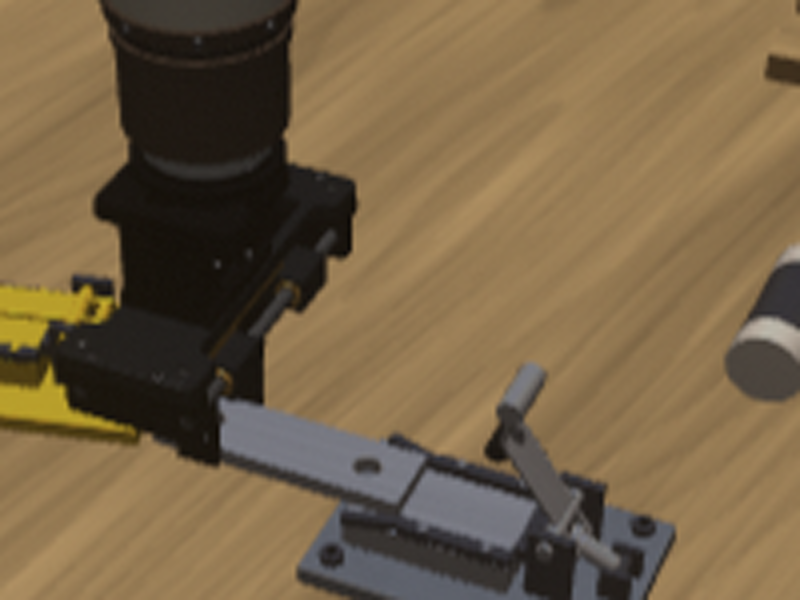

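The plate's front end sits centred in the funnel, with front corners at crop (428,458) and (400,512). Sliding in.

```bash
python3 - <<'E'
from h import *
print(env.move_straight(nest(-.125,0,.0332),rate=.04,force_limit=10)); st("low")
for x in(-.108,-.095,-.085,-.075):
    b=env.move_straight(nest(x,0,.0332),rate=.04,force_limit=15); s=st(x); 
    c,sn=np.cos(NYAW),np.sin(NYAW); print(b,"nest F",round(c*s["force"][0]+sn*s["force"][1],1),round(-sn*s["force"][0]+c*s["force"][1],1))
    if b: break
show("i",{"scene":(230,110,430,260,4)})
E
```

```text
False
low t 17.48 p [ 0.5153 -0.0164  0.0335] F [ 0.3 -0.9 -2.2] M [ 0.08 -0.13 -0.02] op 0.448
-0.108 t 18.05 p [ 0.5315 -0.0128  0.0332] F [ 1.2  0.2 -2.5] M [-0.   -0.14  0.  ] op 0.446
False nest F 1.2 -0.0
-0.095 t 18.52 p [ 0.5444 -0.01    0.0332] F [ 0.4  0.1 -1.7] M [ 0.06 -0.19  0.01] op 0.447
False nest F 0.4 0.1
-0.085 t 18.93 p [ 0.5543 -0.0078  0.0332] F [ 0.8  0.  -1.7] M [ 0.05 -0.19 -0.06] op 0.447
False nest F 0.8 -0.1
-0.075 t 19.32 p [ 0.5641 -0.0056  0.0332] F [ 0.2  0.4 -0.8] M [ 0.05 -0.2  -0.03] op 0.448
False nest F 0.3 0.4
```

View pics/i_scene.png

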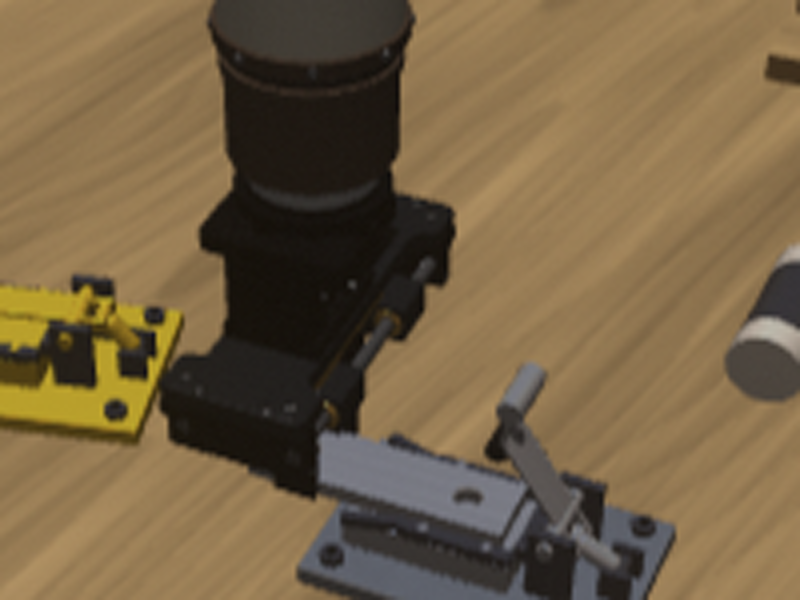

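The plate is in the channel with almost no lateral load. Pushing on until it meets the stop.

```bash
python3 - <<'E'
from h import *
b=env.move_straight(nest(-.058,0,.0332),rate=.03,force_limit=15); s=st("stop"); print(b)
c,sn=np.cos(NYAW),np.sin(NYAW); d=s["position"][:2]-[NX,NY]
print("nest xy",c*d[0]+sn*d[1],-sn*d[0]+c*d[1])
env.dwell(.2); st()
show("j",{"scene":(250,170,410,290,5)})
E
```

```text
stop t 19.83 p [ 0.5726 -0.0039  0.0331] F [-1.7  0.4  4.7] M [ 0.08  0.31 -0.01] op 0.451
True
nest xy -0.06533804181578225 -4.1711340677721975e-05
t 20.03 p [ 0.5726 -0.0039  0.0332] F [0.1 0.4 5.1] M [ 0.25 -0.11  0.01] op 0.449
```

View pics/j_scene.png

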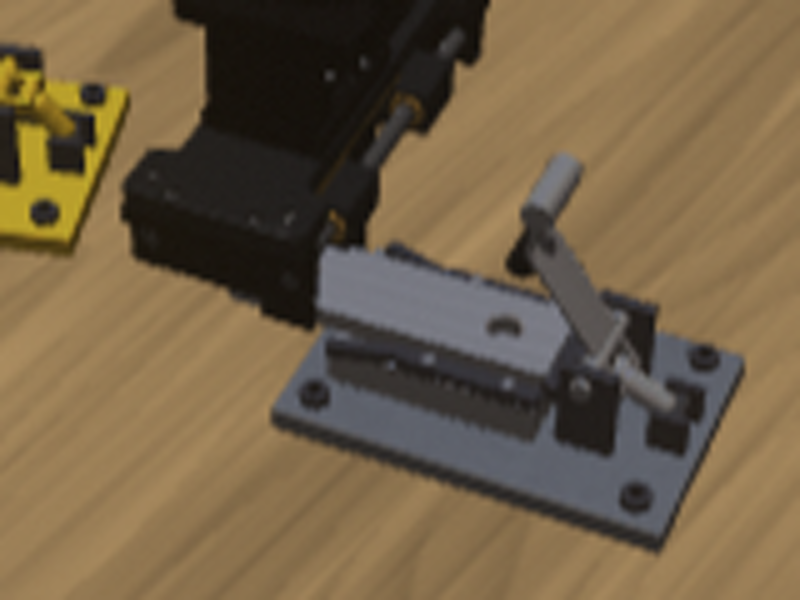

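Contact came at nest x = -65.3 mm (-65 predicted), so the plate is against the stop. I let go and confirm with a push on the free end using shut fingers.

```bash
python3 - <<'E'
from h import *
env.gripper_to(0.6,60); st("open")
env.move_straight(nest(-.0653,0,.075),rate=.12)
env.move_straight(nest(-.125,0,.075),rate=.15)
env.gripper_to(0.0,20)
b=env.move_straight(nest(-.125,0,.029),rate=.1,force_limit=10); st("low");print(b)
b=env.move_straight(nest(-.094,0,.029),rate=.03,force_limit=15); s=st("push"); print(b)
c,sn=np.cos(NYAW),np.sin(NYAW); d=s["position"][:2]-[NX,NY]
print("nest xy",c*d[0]+sn*d[1],-sn*d[0]+c*d[1])
env.move_straight(nest(-.125,0,.029),rate=.08)
env.move_straight(nest(-.125,0,.12),rate=.15)
env.goto(nest(-.125,.15,.2),ORI); st()
fs=[env.grab_frame(n) for n in("scene","top")]
for f,p in zip(fs,[(352,240),(315,155)]):
    L=env.search_frame(f,"plate"); print([(d["score"],d["xyz"].round(4) if hasattr(d["xyz"],"round") else d["xyz"]) for d in L])
    print("seat px",proj(f,[nest(-.025+x,y,.04) for x in(-.07,.07) for y in(-.02,.02)]).round(1).tolist(),"bar.96",proj(f,nest(bar(.96)[0],0,bar(.96)[2])))
cv2.imwrite("pics/k1.png",cv2.resize(fs[0]["image"][180:300,280:420],None,fx=5,fy=5,interpolation=2))
cv2.imwrite("pics/k2.png",cv2.resize(fs[1]["image"][105:225,255:375],None,fx=5,fy=5,interpolation=2))
E
```

```text
open t 20.66 p [ 0.5704 -0.0043  0.0318] F [0.3 0.  0.4] M [-0.02 -0.02 -0.06] op 0.601
low t 23.41 p [ 0.5147 -0.0166  0.0292] F [ 0.3 -0.   0.3] M [-0.01 -0.03  0.03] op 0.006
False
push t 24.21 p [ 0.5314 -0.0129  0.0271] F [-0.6  0.3  0.3] M [-0.01 -0.05 -0.01] op 0.004
True
nest xy -0.10745518964235376 9.79972828849332e-06
t 26.05 p [0.4814 0.1293 0.1987] F [ 1.  -0.1 -0.3] M [-0.01 -0.02  0.02] op 0.004
[(0.82, [0.612, 0.0019, 0.0402])]
seat px [[295.1, 225.7], [303.4, 214.1], [358.6, 245.2], [365.5, 232.6]] bar.96 [[359.99594234 207.98786928]]
[(0.89, [0.6088, 0.0031, 0.0444])]
seat px [[331.0, 196.8], [315.1, 200.2], [319.0, 142.1], [303.3, 145.4]] bar.96 [[311.75695839 139.46468607]]
```

View pics/k1.png

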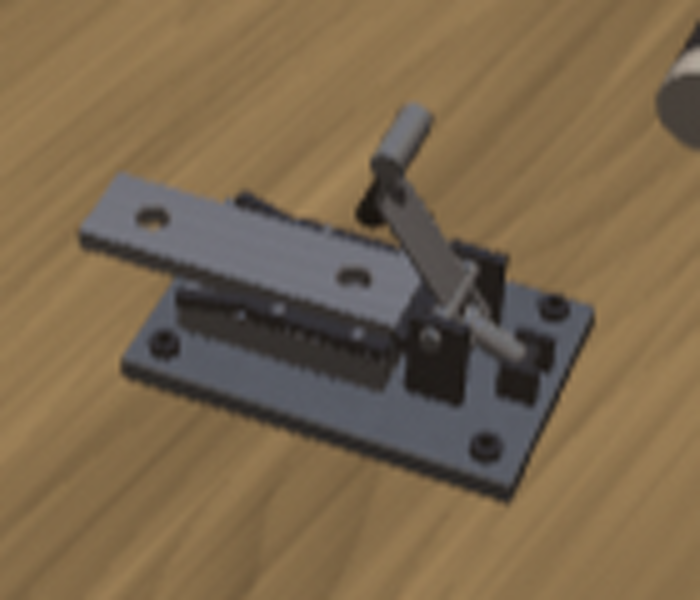

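View pics/k2.png

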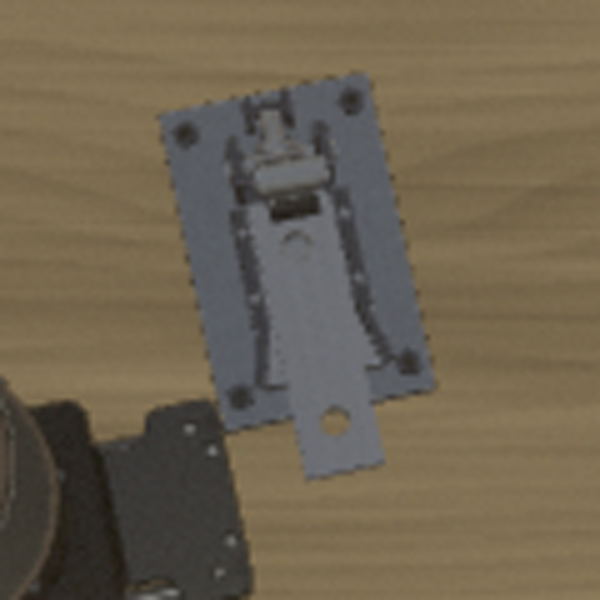

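The plate lies flat in the channel and its end corners are within about 1 px of the predicted seat. The push stopped about 3 mm earlier than I expected, so I push once more, slower and firmer, to be sure it is home.

```bash
python3 - <<'E'
from h import *
c,sn=np.cos(NYAW),np.sin(NYAW)
def nx(s): d=s["position"][:2]-[NX,NY]; return round(c*d[0]+sn*d[1],4), round(c*s["force"][0]+sn*s["force"][1],1)
env.goto(nest(-.125,0,.12),ORI)
env.move_straight(nest(-.122,0,.029),rate=.12,force_limit=10); st()
for x in np.arange(-.112,-.0935,.002):
    b=env.move_straight(nest(x,0,.029),rate=.02,force_limit=28); s=env.read_state(); print(round(x,4),b,nx(s),round(s["clock"],2))
    if b or nx(s)[1]<-22: break
env.move_straight(nest(-.125,0,.029),rate=.08)
env.move_straight(nest(-.125,0,.12),rate=.2); st()
E
```

```text
t 27.88 p [ 0.518  -0.0155  0.0298] F [ 0.3 -0.3  1.1] M [0.03 0.   0.03] op 0.005
-0.112 False (np.float64(-0.1121), np.float64(0.1)) 28.52
-0.11 False (np.float64(-0.1099), np.float64(-0.6)) 28.77
-0.108 False (np.float64(-0.1079), np.float64(-0.2)) 29.02
-0.106 False (np.float64(-0.1068), np.float64(-2.3)) 29.27
-0.104 False (np.float64(-0.1068), np.float64(-5.3)) 29.52
-0.102 False (np.float64(-0.1067), np.float64(-8.7)) 29.77
-0.1 False (np.float64(-0.1067), np.float64(-9.9)) 30.02
-0.098 False (np.float64(-0.1067), np.float64(-13.7)) 30.27
-0.096 False (np.float64(-0.1066), np.float64(-15.0)) 30.52
-0.094 False (np.float64(-0.1066), np.float64(-17.8)) 30.77
t 31.92 p [ 0.5139 -0.0166  0.1193] F [ 0.5 -0.4 -0. ] M [0.01 0.03 0.04] op 0.005
```

It stays put at -106.7 mm under a steady 18 N, so the plate is fully home and the fingers are just wider than I assumed. Now I take the raised bar.

```bash
python3 - <<'E'
from h import *
env.gripper_to(0.6,30)
env.goto(tcp_bar(.955,.07),ORI); st()
print(env.move_straight(tcp_bar(.955,0),rate=.1,force_limit=8)); st("at bar")
env.gripper_to(0.2,30); st("grip")
show("l",{"scene":(290,130,430,270,4)})
E
```

```text
t 33.71 p [0.6699 0.0177 0.1679] F [-0.1  0.4  0.7] M [-0.05  0.08 -0.  ] op 0.602
False
at bar t 34.56 p [0.6716 0.0178 0.0998] F [-0.1  0.  -0.5] M [-0.05  0.03 -0.04] op 0.601
grip t 35.04 p [0.6715 0.0174 0.0995] F [ 0.5 -1.4  1.6] M [-0.62 -0.13  0.04] op 0.384
```

View pics/l_scene.png

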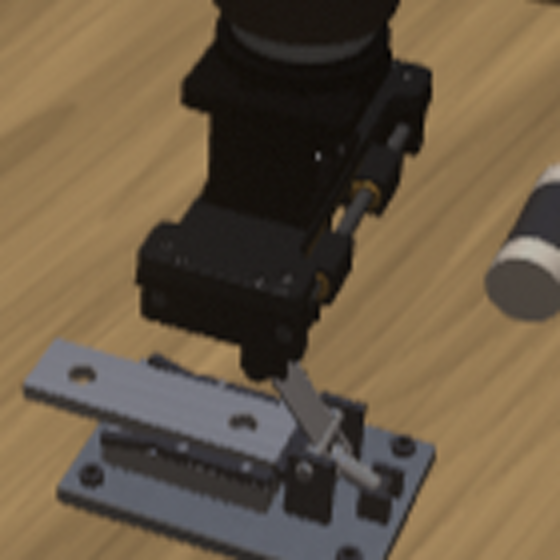

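The bar is gripped (opening 0.384, about 34 mm; finger at crop (265,355)). Lowering slowly along the arc.

```bash
python3 - <<'E'
from h import *
def tip(s):
    c,sn=np.cos(NYAW),np.sin(NYAW); d=s["position"][:2]-[NX,NY]; x=c*d[0]+sn*d[1]; z=s["position"][2]+.019
    return round(np.arctan2(z-.046,.062-x)-np.arctan2(.02,.074),3)
for a in np.linspace(.955,.14,13)[1:]:
    env.move_straight(tcp_bar(a),rate=.03); s=st("%.2f"%a); print("   ang",tip(s))
for a in(.12,.10,.085,.075):
    b=env.move_straight(tcp_bar(a),rate=.012,force_limit=10); s=st("%.3f"%a); print(b,"   ang",tip(s))
    if b: break
show("m",{"scene":(290,130,430,270,4)})
E
```

```text
0.89 t 35.42 p [0.669  0.0169 0.0985] F [ 5.5 -2.9  2.6] M [-0.64 -1.62 -0.01] op 0.385
   ang 0.925
0.82 t 35.74 p [0.6639 0.0157 0.0962] F [ 4.2 -3.7  3.7] M [-0.76 -1.4  -0.04] op 0.384
   ang 0.851
0.75 t 36.07 p [0.6579 0.0145 0.0929] F [ 1.4 -4.   4.3] M [-1.06 -0.93  0.02] op 0.385
   ang 0.761
0.68 t 36.39 p [0.6523 0.0133 0.089 ] F [ 0.8 -5.5  4.6] M [-1.36 -0.26  0.03] op 0.387
   ang 0.67
0.62 t 36.72 p [0.6478 0.0123 0.0853] F [-0.6 -5.1  2.5] M [-1.59 -0.19  0.03] op 0.385
   ang 0.594
0.55 t 37.04 p [0.6435 0.0114 0.0812] F [ 0.2 -5.6  1.5] M [-1.6  -0.18 -0.03] op 0.384
   ang 0.515
0.48 t 37.37 p [0.6396 0.0106 0.0769] F [-0.3 -6.1  0.7] M [-1.63 -0.32  0.02] op 0.387
   ang 0.44
0.41 t 37.69 p [0.6362 0.0098 0.0725] F [ 1.1 -5.1 -2.2] M [-1.73 -0.5   0.01] op 0.385
   ang 0.367
0.34 t 38.02 p [0.6332 0.0092 0.0681] F [ 2.  -7.2 -2.3] M [-1.76 -0.73 -0.02] op 0.384
   ang 0.297
0.28 t 38.34 p [0.6305 0.0086 0.0635] F [ 2.9 -6.4 -4. ] M [-1.82 -0.84 -0.05] op 0.386
   ang 0.228
0.21 t 38.67 p [0.6283 0.0082 0.0589] F [ 1.8 -6.2 -4.8] M [-1.82 -0.99 -0.  ] op 0.385
   ang 0.162
0.14 t 38.99 p [0.6262 0.0077 0.0542] F [ 3.2 -6.  -5.6] M [-1.76 -1.13  0.01] op 0.384
   ang 0.095
0.120 t 39.27 p [0.6258 0.0076 0.0529] F [ 2.3 -6.  -4.5] M [-1.77 -1.12 -0.02] op 0.384
False    ang 0.077
0.100 t 39.54 p [0.6257 0.0075 0.0526] F [ 1.8 -5.8 -1.2] M [-1.61 -0.8  -0.03] op 0.383
False    ang 0.073
0.085 t 39.79 p [0.6257 0.0076 0.0525] F [ 1.4 -6.   2.7] M [-1.54 -0.51 -0.04] op 0.382
False    ang 0.072
0.075 t 40.04 p [0.6257 0.0076 0.0524] F [ 0.5 -5.2  4.8] M [-1.42 -0.38 -0.07] op 0.384
False    ang 0.071
```

View pics/m_scene.png

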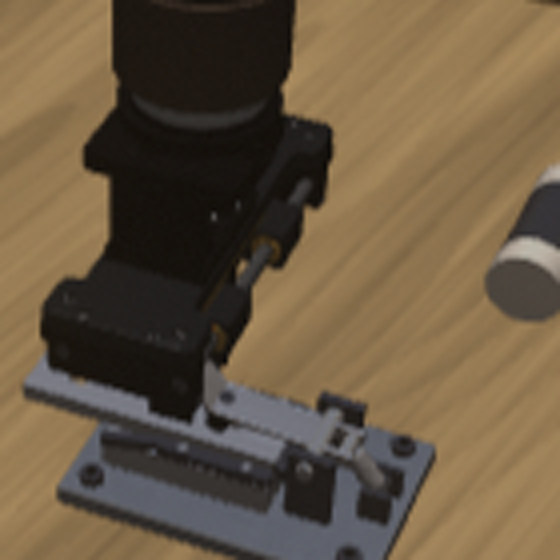

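The angle levels off at about 0.072 while the vertical force changes from pull to push, so the clip rests on the plate. Releasing and backing off.

```bash
python3 - <<'E'
from h import *
env.gripper_to(0.62,30); st("rel")
s=env.read_state()["position"]
env.move_straight([s[0],s[1],s[2]+.1],rate=.12,force_limit=None); st("up")
env.goto(nest(-.125,.2,.25),ORI); st()
fs=[env.grab_frame(n) for n in("scene","top")]
for f in fs:
    L=env.search_frame(f,"plate"); print([(d["score"],np.round(d["xyz"],4)) for d in L])
    b=bar(.08); print("seat px",proj(f,[nest(-.025+x,y,.04) for x in(-.07,.07) for y in(-.02,.02)]).round(1).tolist(),"bar",proj(f,nest(b[0],0,b[2])))
cv2.imwrite("pics/n0.png",fs[0]["image"])
cv2.imwrite("pics/n1.png",cv2.resize(fs[0]["image"][180:300,280:420],None,fx=5,fy=5,interpolation=2))
cv2.imwrite("pics/n2.png",cv2.resize(fs[1]["image"][105:225,255:375],None,fx=5,fy=5,interpolation=2))
E
```

```text
rel t 40.77 p [0.6263 0.0081 0.0524] F [-0.2  0.2  0.3] M [-0.    0.08 -0.02] op 0.617
up t 41.76 p [0.6256 0.008  0.1515] F [ 0.1  0.5 -0.4] M [ 0.04 -0.07  0.03] op 0.622
t 42.74 p [0.4716 0.1784 0.2492] F [ 0.1 -0.  -0.1] M [-0.01 -0.02  0.02] op 0.62
[(0.65, array([ 0.5972, -0.0052,  0.0411]))]
seat px [[295.1, 225.7], [303.4, 214.1], [358.6, 245.2], [365.5, 232.6]] bar [[337.13099594 219.47981716]]
[(0.59, array([ 0.5968, -0.0007,  0.043 ]))]
seat px [[331.0, 196.8], [315.1, 200.2], [319.0, 142.1], [303.3, 145.4]] bar [[315.86970855 162.62369354]]
```

View pics/n1.png

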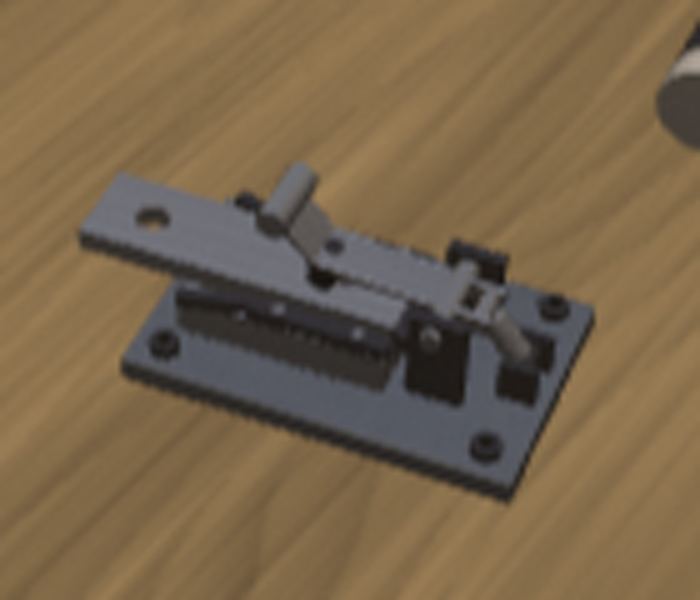

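View pics/n2.png

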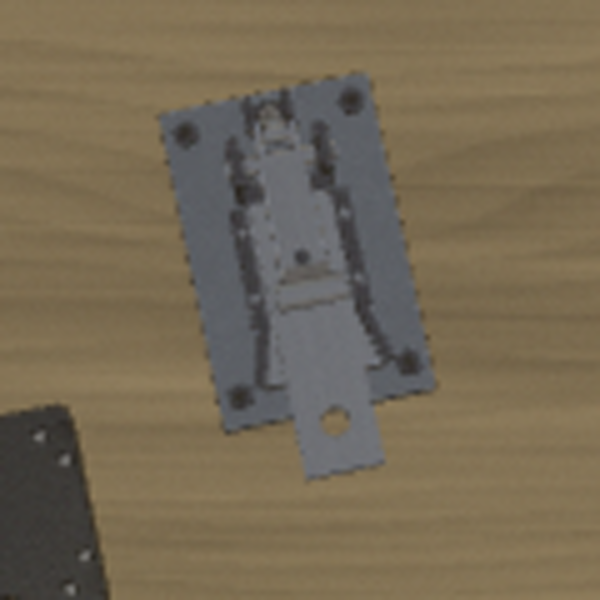

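View pics/n0.png

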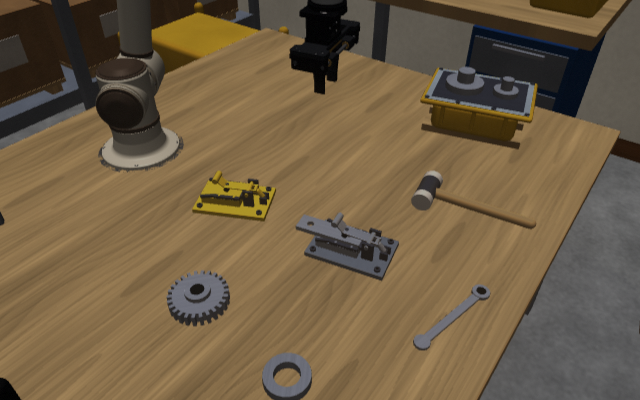

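The clip is down on the plate (bar at n1 crop (288,200), shoe at (322,278)). The plate's end corners have not moved since the push, at (79,234) and (122,172). The gear, mallet and bearing are where they started, and the robot is clear. Handing in.

```bash
python3 -c "
from workcell import env
env.close_job()"
```

```text
the job is handed in; nothing more can be done
```

The plate is home in the grey nest with the clip resting on it, and I handed the job in at about 43 s of the 67 s allowed.

**What I did:**
1. I lifted the clip to about 0.93 rad and let go; the next picture showed it staying up by itself.
2. I slid the plate flat between the rails up to the end stop.
3. I lowered the clip slowly in the gripper until it rested on the plate, then released it and backed off.

**Last checks:**
- **Plate home:** it met the stop at 65.3 mm against 65 mm predicted. A second push on the free end, rising to 18 N, did not move it.
- **Clip down:** the angle levelled off at about 0.072 rad (about 0.08 expected) while the force on the gripper turned from pull to push. It was fully on the plate before I let go.
- **Final pictures:** the plate corners are within about 1 px (about 2 mm) of the computed seat. The gear, mallet and bearing are where they were, and the robot touches nothing.

**Disagreements:**
- **Nest position:** the two cameras differed by 1–3 mm on where the nest lies across its width. I corrected by about 1 mm from the sideways force on the clip bar.
- **First end push:** it stopped about 3 mm earlier than I expected. I put that down to the fingers being wider than I assumed, since the second push met a firm stop within 1 mm of the same place.

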